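Turn the parts row round from soldering rack to test rack

TASK

Move the four parts of the motor-drive kit (motor, transformer, heat sink, capacitor) from the black soldering rack to the empty wooden test rack in the reverse order, so that the part next to the handle of the soldering rack ends in the place farthest from the handle of the test rack, the second from the handle in the second farthest, and so on. Stand each part upright and well centred on the cork pad of its place, and let go of it.

Things in the scene. Friction and masses are not known exactly. Their poses are not given: they have to be found in the camera images.
- motor_mid (a point): Brushless motor, standing: dark steel round can 42 mm across from 10 to 42 mm above its foot, copper dots on top and a thin 6 mm steel shaft up to 54 mm; narrower (36 mm) foot. 120 g. The point is on its axis, 26 mm above its underside; z along the shaft, up.
- transformer_mid (a point): Small iron-cored transformer, standing: dark core 20 (x) x 48 (y) x 44 mm high, through a copper and yellow winding 40 (x) x 30 (y) mm, 7 to 39 mm above its underside; steel foot plate 40 x 48 x 2 mm. 250 g. The point is its centre, 22 mm above its underside; x across the winding (40 mm, flat sides to grip), y along the core, z up.
- heatsink_mid (a point): Finned aluminium heat sink, standing: 40 x 40 x 46 mm high, six upright fins across x, the outer two being flat plates 40 mm apart over their outsides (grip across x). 100 g. The point is its centre, 23 mm above its underside; z up.
- capacitor_mid (a point): Big can capacitor, standing: black cylinder 32 mm across, 52 mm high, bright top with two small terminals up to 56 mm. 70 g. The point is on its axis, 26 mm above its underside; z up.
- pad_motor: Grey rubber pad, 54 x 54 x 4 mm, fixed in the place of the soldering rack where the motor stands at the start; it stays there when the part is gone. Which place it has differs each time. Origin: centre of its underside, 6 mm above the bench (its top is 10 mm above the bench); axes as the soldering rack's.
- pad_transformer: Grey rubber pad, 54 x 54 x 4 mm, fixed in the place of the soldering rack where the transformer stands at the start; it stays there when the part is gone. Which place it has differs each time. Origin: centre of its underside, 6 mm above the bench (its top is 10 mm above the bench); axes as the soldering rack's.
- pad_heatsink: Grey rubber pad, 54 x 54 x 4 mm, fixed in the place of the soldering rack where the heat sink stands at the start; it stays there when the part is gone. Which place it has differs each time. Origin: centre of its underside, 6 mm above the bench (its top is 10 mm above the bench); axes as the soldering rack's.
- pad_capacitor: Grey rubber pad, 54 x 54 x 4 mm, fixed in the place of the soldering rack where the capacitor stands at the start; it stays there when the part is gone. Which place it has differs each time. Origin: centre of its underside, 6 mm above the bench (its top is 10 mm above the bench); axes as the soldering rack's.
- soldering_rack: Black plastic rack, fixed, base 66 (x) x 290 (y) x 6 mm. Four places in a row along its y, centres at y -105, -35, 35, 105 mm, x 0; walls between 4 mm thick, tops 24 mm above the bench, front and back open. Steel handle 40 mm high at its +y end (y 150). Either rack may be the nearer. Origin: centre of underside, on the bench. Full at the start; grip across the row (x).
- test_rack: Light wood rack, fixed, base 66 (x) x 290 (y) x 6 mm. Four places in a row along its y, centres at y -105, -35, 35, 105 mm, x 0; walls between 4 mm thick, tops 24 mm above the bench, front and back open. Steel handle 40 mm high at its +y end (y 150). Either rack may be the nearer. Origin: centre of underside, on the bench. Empty; each place has a cork pad 54 mm square, top 10 mm above the bench.
Mind the look-alikes: they are no part of the job. Leave any blue look-alike of the part that bears heatsink_mid alone. What is shaped like the part that bears motor_mid but pink is not meant.

How it is judged:
At the end, for the whole second after the job is handed in: Each part stands upright (0.1 rad), at rest and released on a cork pad of the test rack, centred within 13 mm along and across the rack and within 4 mm of its standing height, in the mirrored place: begun at y = c in the soldering rack, it ends at y = -c in the test rack (((y of pad_motor in the frame of soldering_rack between -0.125 and -0.085 m and y of motor_mid in the frame of test_rack between 0.092 and 0.118 m) or (y of pad_motor in the frame of soldering_rack between -0.055 and -0.015 m and y of motor_mid in the frame of test_rack between 0.022 and 0.048 m) or (y of pad_motor in the frame of soldering_rack between 0.015 and 0.055 m and y of motor_mid in the frame of test_rack between -0.048 and -0.022 m) or (y of pad_motor in the frame of soldering_rack between 0.085 and 0.125 m and y of motor_mid in the frame of test_rack between -0.118 and -0.092 m)) and x of motor_mid in the frame of test_rack between -0.013 and 0.013 m and z of motor_mid in the frame of test_rack between 0.032 and 0.04 m and angle between each of motor_mid, transformer_mid, heatsink_mid, capacitor_mid's own z axis and vertical below 0.1 rad and linear speed of each of motor, transformer, heatsink, capacitor below 0.02 m/s and ((y of pad_transformer in the frame of soldering_rack between -0.125 and -0.085 m and y of transformer_mid in the frame of test_rack between 0.092 and 0.118 m) or (y of pad_transformer in the frame of soldering_rack between -0.055 and -0.015 m and y of transformer_mid in the frame of test_rack between 0.022 and 0.048 m) or (y of pad_transformer in the frame of soldering_rack between 0.015 and 0.055 m and y of transformer_mid in the frame of test_rack between -0.048 and -0.022 m) or (y of pad_transformer in the frame of soldering_rack between 0.085 and 0.125 m and y of transformer_mid in the frame of test_rack between -0.118 and -0.092 m)) and x of transformer_mid in the frame of test_rack between -0.013 and 0.013 m and z of transformer_mid in the frame of test_rack between 0.028 and 0.036 m and ((y of pad_heatsink in the frame of soldering_rack between -0.125 and -0.085 m and y of heatsink_mid in the frame of test_rack between 0.092 and 0.118 m) or (y of pad_heatsink in the frame of soldering_rack between -0.055 and -0.015 m and y of heatsink_mid in the frame of test_rack between 0.022 and 0.048 m) or (y of pad_heatsink in the frame of soldering_rack between 0.015 and 0.055 m and y of heatsink_mid in the frame of test_rack between -0.048 and -0.022 m) or (y of pad_heatsink in the frame of soldering_rack between 0.085 and 0.125 m and y of heatsink_mid in the frame of test_rack between -0.118 and -0.092 m)) and x of heatsink_mid in the frame of test_rack between -0.013 and 0.013 m and z of heatsink_mid in the frame of test_rack between 0.029 and 0.037 m and ((y of pad_capacitor in the frame of soldering_rack between -0.125 and -0.085 m and y of capacitor_mid in the frame of test_rack between 0.092 and 0.118 m) or (y of pad_capacitor in the frame of soldering_rack between -0.055 and -0.015 m and y of capacitor_mid in the frame of test_rack between 0.022 and 0.048 m) or (y of pad_capacitor in the frame of soldering_rack between 0.015 and 0.055 m and y of capacitor_mid in the frame of test_rack between -0.048 and -0.022 m) or (y of pad_capacitor in the frame of soldering_rack between 0.085 and 0.125 m and y of capacitor_mid in the frame of test_rack between -0.118 and -0.092 m)) and x of capacitor_mid in the frame of test_rack between -0.013 and 0.013 m and z of capacitor_mid in the frame of test_rack between 0.032 and 0.04 m); the robot touches nothing.
It also fails if it takes over 109 s, if anything falls off the work surface, if the arm or the gripper's body presses on something with over 40 N, if the wrist force passes 120 N, or if a joint passes its speed limit or range.

ROBOT

A 7-joint arm with a two-finger parallel gripper is mounted at the origin on the work surface. World frame = base frame: x ahead of the robot, y to its left, z up, the work surface at z = 0. Lengths are in m, angles in rad, forces in N, time in s.
With the tool pointing down it reaches from about 0.4 to 0.925 m from the base axis. Payload 5.6 kg.
Tool frame: the origin (TCP) lies at the very end of the fingers, on their centre line; the grasp point (between the pads) lies 19 mm behind it; z points along the fingers, y is the line along which they close (so a half turn about z gives the same grasp; the last joint's range is limited). The gripper opens to 85 mm and grips with 20 to 120 N. Pads are 22 mm wide; open, the fingers measure 114 mm over their backs; the gripper's body (76 mm by 85 mm) begins 54 mm behind the grasp point. The pads swing forward as they close: fully open they stand 13 mm farther back than shut.
Start: joints at [1.089, 0.468, -0.012, 1.603, 0.006, 1.071, -0.056], TCP at [0.276, -0.588, 0.231] pointing down, gripper open.
Joint ranges: [-2.53, 2.53], [-0.31, 2.02], [-1.57, 1.55], [0.28, 2.44], [-1.29, 4.43], [0.15, 1.84], [-2.92, 2.92]. Speed limits (rad/s): [2.57, 2.57, 3.14, 3.14, 3.14, 3.14, 3.14].

INTERFACE

Orientations are given as a rotation vector (axis times angle).
In Python, from workcell import sensors, imaging, job_done gives the robot as it stands.
- The arm moves only by the tool carry_out, never from a script. Its argument "series" is a list of rows, each a list of 5 numbers: the shift along the tool's x, y, z in mm, then the turn about the tool's z in degrees, then the finger opening in mm, from 0 to 85.4. A call has 1 to 12 rows; each row is the pose to reach, as a shift and turn from the pose commanded when the call began, along the tool's axes at that moment; what a row does not reach only later rows make up. A row lasts 1/8 s, in which the tool goes at most 62.5 mm and 10.7 degrees, less where a joint would pass 70% of its speed; a pose out of reach is approached as far as the arm can. A call with a gripper value outside its range is refused whole. The fingers move at their own pace and stop on an object; "squeeze" is the grip in N (left out, the last holds). Time passes only in rows, so rows that repeat a pose let the fingers close. It gives the time, the measured TCP pose, the force, the opening and the grip force at its end, in the units of the state.
- sensors.get_obs(): the state, without advancing time (a new reading comes with each control period).
- imaging.snapshot(name): name is "side" or "top"; returns a dict with "img" (384x512x3 uint8, red, green, blue), "vfov" (degrees; the focal length in pixels is half the picture's height over the tangent of half this angle, whatever the lens; pixels are square), "cx", "cy" (the principal point, pixels), "T" (4x4, takes a point from camera to world coordinates). Camera axes: x right, y down, z forward; pixel columns grow to the right and rows downward; lengths in m; the calibration is good to about 2 mm. A picture is of the moment at which its call begins. There is no depth.
- job_done(): hands the job in; it is judged then, once.
The state is a dict: "time_s": time; "qpos": joint angles; "qd": joint speeds; "tau": joint torques, N m; "eef_pos": TCP position; "eef_rot": TCP orientation; "force": force on the tool from outside, world axes, zero at the start; "wrist_torque": the same for the moment, N m; "grip_width": opening from 0.0 (shut) to 1.0 (fully open); "grip_force": force on a finger pad.
Only numpy, scipy, OpenCV 4.12 (cv2) and the standard library are available. Lean on these libraries where they do the work, as an engineer would, in place of code of your own. Each camera call takes 0.05 s, during which the arm holds its last target. There are 200 camera calls.

## Working session

There is one attempt and no reset: what is moved stays moved. The work goes in short steps, Python scripts to look and compute and a tool call to move; the robot and the scene stay as the last step left them, time stands still between calls to the robot, and variables do not carry over. Pictures are saved under pics/ and viewed, at most 14 in all, crops included, and the job is handed in when it is done.

Besides the shell and the picture viewer there is one more tool, called after "Emit:" in YAML: its name, and indented under it one key for each argument. carry_out: Moves the arm, as the interface text tells. Its arguments: {"type":"object","properties":{"series":{"type":"array","items":{"type":"array","items":{"type":"number"}}},"squeeze":{"type":"number"}},"required":["series"]}

```bash
mkdir -p pics; ls; python3 - <<'E'
from workcell import sensors, imaging
import cv2,numpy as np
o=sensors.get_obs();print(o['time_s'],o['eef_pos'],o['eef_rot'],o['grip_width'])
for n in('side','top'):
    s=imaging.snapshot(n);cv2.imwrite(f'pics/{n}0.png',s['img'][...,::-1]);print(n,s['vfov'],s['cx'],s['cy'],s['T'].round(3).tolist(),s.keys())
    np.save(f'pics/{n}0.npy',s['img'])
E
```

```text
pics
0.0 [ 0.27584995 -0.5879465   0.23034183] [-3.06465032e+00 -6.83258378e-01  7.89295777e-04] 1.0023872446350777
side 45.63609892485365 256.3441899660946 189.60375530955005 [[-0.702, -0.463, 0.541, 0.159], [-0.712, 0.46, -0.531, 0.433], [-0.002, -0.758, -0.653, 0.603], [0.0, 0.0, 0.0, 1.0]] dict_keys(['img', 'vfov', 'cx', 'cy', 'T'])
top 46.43074993163541 252.96294660146094 189.65008632764184 [[-0.012, -0.989, 0.146, 0.477], [-1.0, 0.015, 0.016, -0.006], [-0.018, -0.146, -0.989, 0.881], [0.0, 0.0, 0.0, 1.0]] dict_keys(['img', 'vfov', 'cx', 'cy', 'T'])
```

View pics/side0.png

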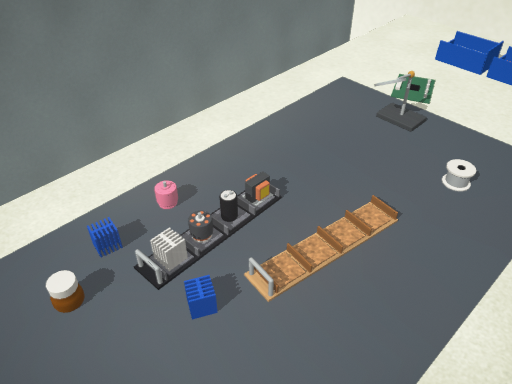

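View pics/top0.png

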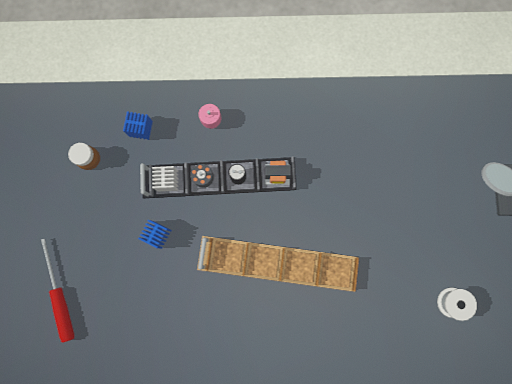

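The top view shows the soldering rack far from the camera's lower edge, with its handle at (145,180). From the handle the parts are heat sink (163,178), motor (203,175), capacitor (237,173) and transformer (277,173). The test rack's handle is at (205,253) and its far end at (357,275). The blue heat sinks at (138,125) and (154,234) and the pink motor at (210,116) are decoys.

```bash
cat > h.py <<'E'
import numpy as np,cv2
from workcell import sensors, imaging
def ray(s,uv):
    f=192/np.tan(np.radians(s['vfov'])/2)
    uv=np.atleast_2d(np.asarray(uv,float))
    d=np.c_[(uv[:,0]-s['cx'])/f,(uv[:,1]-s['cy'])/f,np.ones(len(uv))]@s['T'][:3,:3].T
    return s['T'][:3,3],d
def plane(s,uv,z):
    c,d=ray(s,uv); return c+d*((z-c[2])/d[:,2])[:,None]
def proj(s,P):
    f=192/np.tan(np.radians(s['vfov'])/2)
    p=(np.atleast_2d(P)-s['T'][:3,3])@s['T'][:3,:3]
    return np.c_[p[:,0]/p[:,2]*f+s['cx'],p[:,1]/p[:,2]*f+s['cy']]
E
python3 - <<'E'
from h import *
s=imaging.snapshot('top');im=s['img']
cv2.imwrite('pics/c1.png',cv2.resize(im[145:300,130:370,::-1],None,fx=3.3,fy=3.3,interpolation=cv2.INTER_CUBIC))
hsv=cv2.cvtColor(im,cv2.COLOR_RGB2HSV)
m=cv2.inRange(hsv,(5,80,60),(25,255,255));m[:225]=0;m[:,:190]=0
m=cv2.morphologyEx(m,cv2.MORPH_CLOSE,np.ones((5,5)))
c=max(cv2.findContours(m,0,2)[0],key=cv2.contourArea)
r=cv2.minAreaRect(c);print(r)
print(plane(s,cv2.boxPoints(r),0.006).round(4))
t=imaging.snapshot('side')
cv2.imwrite('pics/c2.png',cv2.resize(t['img'][160:300,130:410,::-1],None,fx=2.8,fy=2.8,interpolation=cv2.INTER_CUBIC))
E
```

```text
((278.22027587890625, 263.11395263671875), (159.55177307128906, 34.6672248840332), 7.907163143157959)
[[ 0.4527  0.1184  0.006 ]
 [ 0.5186  0.1095  0.006 ]
 [ 0.4726 -0.1955  0.006 ]
 [ 0.4081 -0.1834  0.006 ]]
```

View pics/c1.png

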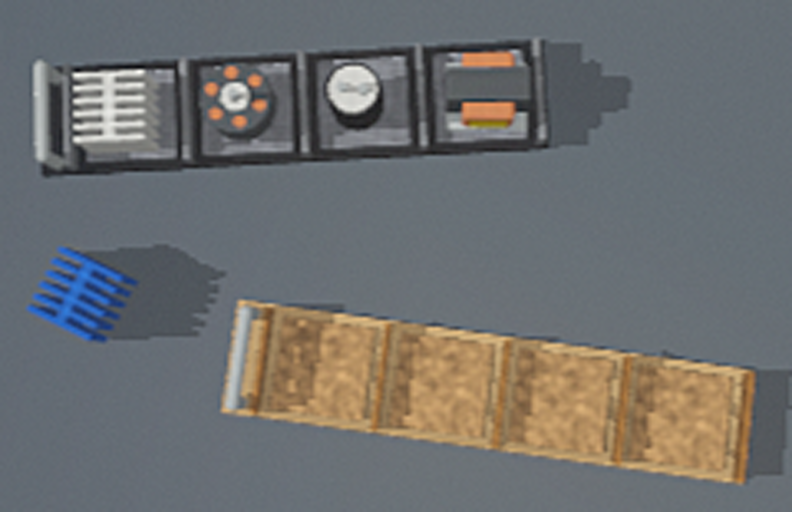

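View pics/c2.png

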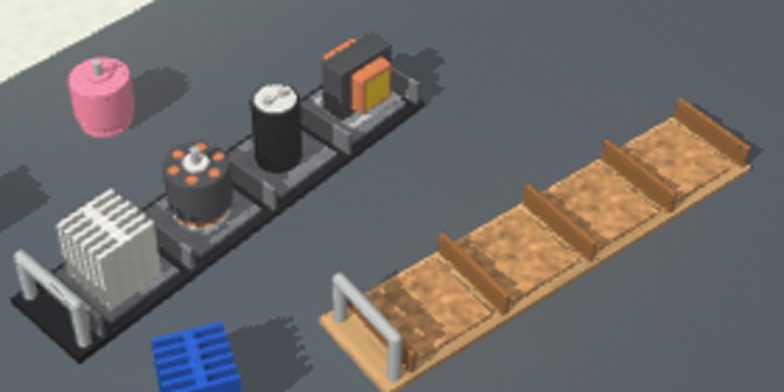

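The crops show clear wall lines on both racks and the top faces of the parts. I'll use these pixels to compute poses.

```bash
cat >> h.py <<'E'
def fit(src,dst):
    a,b=src-src.mean(0),dst-dst.mean(0)
    th=np.arctan2((a[:,0]*b[:,1]-a[:,1]*b[:,0]).sum(),(a*b).sum())
    R=np.array([[np.cos(th),-np.sin(th)],[np.sin(th),np.cos(th)]])
    t=dst.mean(0)-R@src.mean(0); return th,R,t,np.abs(src@R.T+t-dst).max(0)
E
python3 - <<'E'
from h import *
s=imaging.snapshot('top');t=imaging.snapshot('side')
c1=lambda p:np.array(p)/3.3+[130,145]
c2=lambda p:np.array(p)/2.8+[130,160]
w=plane(s,c1([[377,431],[389,322],[497,448],[510,338],[617,466],[629,355],[741,482],[752,371]]),.024)[:,:2]
m=np.array([[x,y] for y in(70,0,-70,-140) for x in(-33,33)])/1000
th,R,tt,e=fit(m,w);print('test top',np.degrees(th),tt,e);print((R@np.array([[0,0,0,0],[.105,.035,-.035,-.105]])).T+tt)
w=plane(t,c2([[508,304],[441,238],[592,252],[526,190],[672,204],[605,145],[747,158],[679,102]]),.024)[:,:2]
th,R,tt,e=fit(m,w);print('test side',np.degrees(th),tt,e)
w=plane(s,c1([[184,168],[182,62],[302,161],[300,55],[421,154],[418,47],[544,147],[540,40]]),.024)[:,:2]
th,R,tt,e=fit(m,w);print('sold top',np.degrees(th),tt,e);print((R@np.array([[0,0,0,0],[.105,.035,-.035,-.105]])).T+tt)
print('top parts heat,motor,cap,tr')
A=[(109,109),(236,96),(354,90),(487,84)];B=[(108,222),(195,159),(275,97),(357,57)]
for a,b,z in zip(A,B,(.056,.055,.062,.054)):
    print(plane(s,c1(a),z)[0,:2].round(4),plane(t,c2(b),z)[0,:2].round(4))
E
```

```text
test top -8.388212551603672 [ 0.46108573 -0.04573192] [0.00186976 0.00201289]
[[ 0.47640308  0.05814483]
 [ 0.46619151 -0.01110633]
 [ 0.45597995 -0.0803575 ]
 [ 0.44576838 -0.14960867]]
test side -8.929701559604695 [ 0.45742231 -0.03683511] [0.00270819 0.00273606]
sold top 2.381564861263324 [0.62856472 0.06879759] [0.00169929 0.00258626]
[[ 0.62420154  0.1737069 ]
 [ 0.62711033  0.10376736]
 [ 0.63001912  0.03382782]
 [ 0.63292791 -0.03611171]]
top parts heat,motor,cap,tr
[0.6236 0.1759] [0.6246 0.1766]
[0.6302 0.1037] [0.6307 0.1065]
[0.6313 0.0361] [0.6328 0.0381]
[ 0.6351 -0.0392] [ 0.6313 -0.0344]
```

```bash
cat > ov.py <<'E'
from h import *
import sys
def rack(s,th,tt):
    R=np.array([[np.cos(th),-np.sin(th)],[np.sin(th),np.cos(th)]]);L=[]
    for y in(70,0,-70,-140,140):
        for q in [[(-33,y-2),(33,y-2),(33,y+2),(-33,y+2)]]:
            L.append(proj(s,[[*(R@np.array(p)/1000+tt),.024] for p in q]))
    for y in(105,35,-35,-105):
        L.append(proj(s,[[*(R@np.array(p)/1000+tt),.010] for p in[(-27,y-27),(27,y-27),(27,y+27),(-27,y+27)]]))
    return L
test=(np.radians(-8.6),np.array([.460,-.0425])); sold=(np.radians(2.4),np.array([.6285,.0708]))
for n,b,k in(('top',(145,300,130,370),3.3),('side',(160,300,130,410),2.8)):
    s=imaging.snapshot(n);im=cv2.resize(s['img'][b[0]:b[1],b[2]:b[3],::-1],None,fx=k,fy=k,interpolation=cv2.INTER_CUBIC)
    for r in(test,sold):
        for l in rack(s,*r): cv2.polylines(im,[((l+.5-[b[2],b[0]])*k).round().astype(np.int32)],True,(0,255,0),1)
    cv2.imwrite(f'pics/ov_{n}{sys.argv[1]}.png',im)
E
python3 ov.py 1
```

```text
(no output)
```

View pics/ov_top1.png

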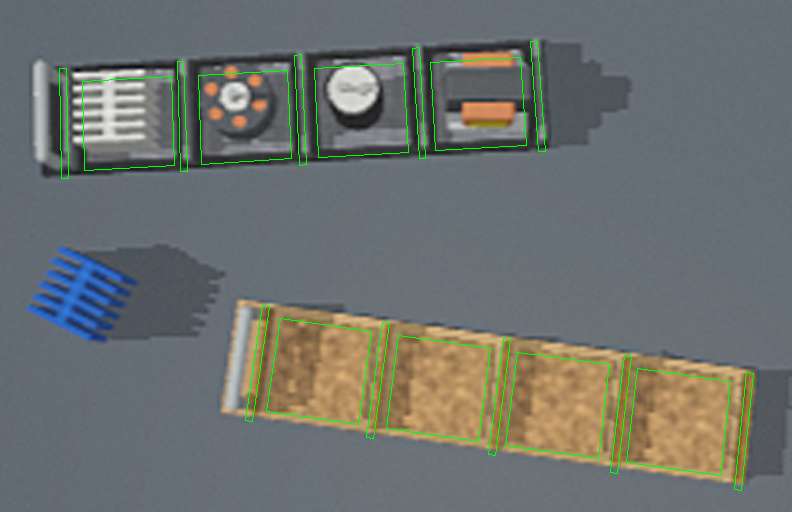

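View pics/ov_side1.png

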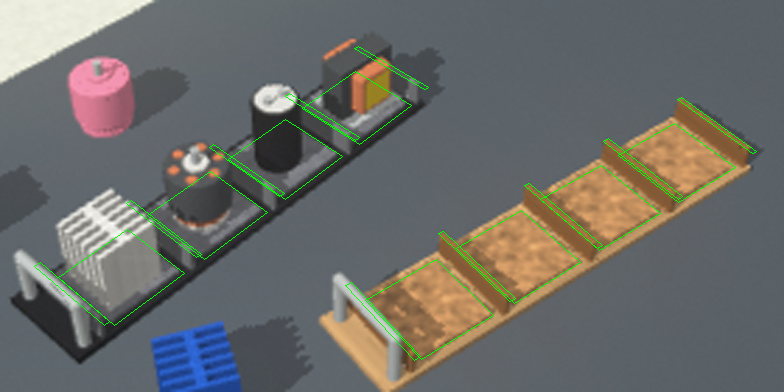

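The overlay fits the test rack. Its centre is at about (0.4615,-0.0425), turned -8.6°. The soldering rack is at about (0.6305,0.0708), turned +2.4°, and the parts sit within about 3 mm of their places.

```bash
cat > go.py <<'E'
# usage: go.py x y z yaw(deg of tool y) ... -> shift (mm) and turn in present tool axes
import sys
from h import *
from scipy.spatial.transform import Rotation as Ro
o=sensors.get_obs();R=Ro.from_rotvec(o['eef_rot']).as_matrix();p=o['eef_pos']
print(o['time_s'],p.round(4),'yaw',np.degrees(np.arctan2(R[1,1],R[0,1])).round(2),'tilt',np.degrees(np.arccos(-R[2,2])).round(2),'g',round(o['grip_width'],3))
a=list(map(float,sys.argv[1:]))
for i in range(0,len(a),4):
    y=np.radians(a[i+3]);t=R.T@[np.cos(y),np.sin(y),0]
    print((R.T@(np.array(a[i:i+3])-p)*1000).round(1),'turn',np.degrees(np.arctan2(-t[0],t[1])).round(1))
E
python3 go.py .633 -.037 .15 2.4
```

```text
0.4 [ 0.2761 -0.5884  0.2312] yaw -64.86 tilt 0.01 g 1.005
[ 557.3 -347.5   81.2] turn -67.3
```

Emit:
carry_out:
  series:
    - [56,-35,8,-7,85]
    - [112,-70,16,-14,85]
    - [167,-104,24,-21,85]
    - [223,-139,32,-28,85]
    - [279,-174,40,-35,85]
    - [334,-208,48,-42,85]
    - [390,-243,56,-49,85]
    - [446,-278,64,-56,85]
    - [500,-312,72,-62,85]
    - [540,-337,80,-67,85]
    - [557,-348,81,-67.3,85]
    - [557,-348,81,-67.3,85]
  squeeze: 40

```text
time_s: 1.9
eef_pos: [0.6334, -0.0324, 0.1498]
eef_rot: [-2.166, -2.273, -0.003]
force: [-0.6, -1.1, 0.3]
grip_width: 0.993
grip_force: 0.0
```

```bash
python3 go.py .633 -.037 .018 2.4
```

```text
1.9 [ 0.6334 -0.0324  0.1498] yaw 2.76 tilt 0.13 g 0.993
[ -4.8  -0.6 131.8] turn 0.4
```

Emit:
carry_out:
  series:
    - [0,0,0,0,85]
    - [0,0,40,0,85]
    - [0,0,80,0,85]
    - [0,0,110,0,85]
    - [0,0,125,0,85]
    - [0,0,132,0,85]
    - [0,0,132,0,85]
    - [0,0,132,0,60]
    - [0,0,132,0,30]
    - [0,0,132,0,30]
    - [0,0,132,0,30]
    - [0,0,132,0,30]
  squeeze: 40

```text
time_s: 3.4
eef_pos: [0.6338, -0.0366, 0.0195]
eef_rot: [2.172, 2.267, 0.003]
force: [1.4, 0.8, 6.4]
grip_width: 0.459
grip_force: 41.5
```

```bash
python3 go.py; python3 - <<'E'
from h import *
a=imaging.snapshot('side')['img'][120:320,110:420,::-1];cv2.imwrite('pics/g1.png',cv2.resize(a,None,fx=2.5,fy=2.5))
print(sensors.get_obs()['grip_force'],sensors.get_obs()['grip_width'])
E
```

```text
3.4 [ 0.6338 -0.0366  0.0195] yaw 2.44 tilt 0.15 g 0.459
41.54747128486633 0.4566144525930436
```

View pics/g1.png

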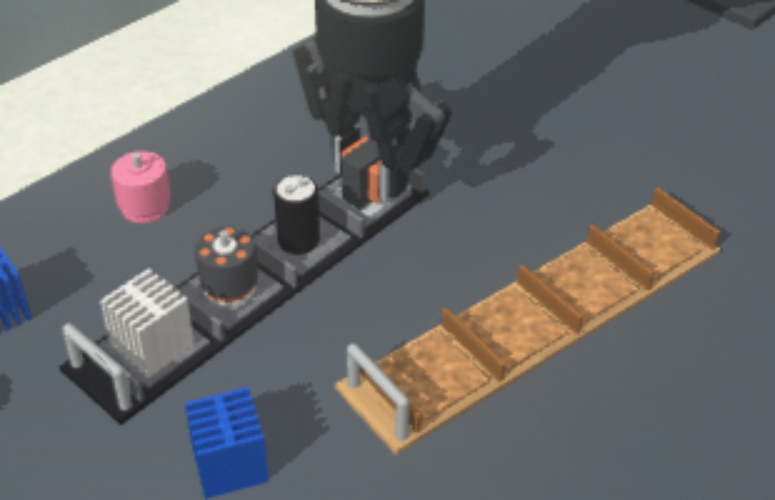

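The transformer is gripped (opening 39 mm, 41 N). Next I'll lift it and carry it over.

```bash
python3 go.py .4772 .0613 .115 -8.6
```

```text
3.45 [ 0.6338 -0.0366  0.0195] yaw 2.44 tilt 0.15 g 0.457
[ 104.5 -152.1  -95.9] turn 11.0
```

Emit:
carry_out:
  series:
    - [0,0,-25,0,30]
    - [0,0,-60,0,30]
    - [0,0,-90,0,30]
    - [5,-8,-96,1,30]
    - [25,-36,-96,3,30]
    - [50,-73,-96,6,30]
    - [75,-109,-96,8,30]
    - [95,-138,-96,10,30]
    - [104.5,-152,-96,11,30]
    - [104.5,-152,-96,11,30]
    - [104.5,-152,-96,11,30]
    - [104.5,-152,-96,11,30]

```text
time_s: 4.95
eef_pos: [0.4767, 0.0605, 0.1139]
eef_rot: [-2.382, -2.048, 0.0]
force: [-0.2, -0.0, -2.7]
grip_width: 0.461
grip_force: 41.2
```

```bash
python3 go.py .4772 .0613 .021 -8.6;  python3 - <<'E'
from h import *
print(sensors.get_obs()['grip_force'])
E
```

```text
4.95 [0.4767 0.0605 0.1139] yaw -8.63 tilt 0.01 g 0.461
[ 0.8  0.4 92.9] turn -0.0
41.154009103775024
```

Emit:
carry_out:
  series:
    - [1,0,30,0,30]
    - [1,0,60,0,30]
    - [1,0,80,0,30]
    - [1,0,88,0,30]
    - [1,0,93,0,30]
    - [1,0,94,0,30]
    - [1,0,94,0,30]
    - [1,0,94,0,55]
    - [1,0,94,0,80]
    - [1,0,94,0,85]
    - [1,0,80,0,85]
    - [1,0,40,0,85]

```text
time_s: 6.45
eef_pos: [0.4751, 0.0621, 0.0742]
eef_rot: [-2.379, -2.048, 0.005]
force: [0.8, 0.2, 0.7]
grip_width: 0.993
grip_force: 0.0
```

```bash
python3 go.py .632 .037 .115 2.4 .632 .037 .02 2.4
```

```text
6.45 [0.4751 0.0621 0.0742] yaw -8.54 tilt 0.21 g 0.993
[ -1.5 158.7 -41.3] turn -10.9
[ -1.5 159.1  53.7] turn -10.9
```

Emit:
carry_out:
  series:
    - [0,0,-41,0,85]
    - [0,5,-41,0,85]
    - [0,50,-41,-4,85]
    - [-1,100,-41,-8,85]
    - [-1.5,140,-41,-11,85]
    - [-1.5,159,-41,-11,85]
    - [-1.5,159,-41,-11,85]
    - [-1.5,159,0,-11,85]
    - [-1.5,159,35,-11,85]
    - [-1.5,159,50,-11,85]
    - [-1.5,159,54,-11,85]
    - [-1.5,159,54,-11,85]

```text
time_s: 7.95
eef_pos: [0.6339, 0.0372, 0.0212]
eef_rot: [2.173, 2.268, 0.002]
force: [1.0, -0.2, -0.1]
grip_width: 0.997
grip_force: 0.0
```

Emit:
carry_out:
  series:
    - [0,0,0,0,60]
    - [0,0,0,0,25]
    - [0,0,0,0,20]
    - [0,0,0,0,20]
    - [0,0,0,0,20]
    - [0,0,0,0,20]
  squeeze: 30

```text
time_s: 8.7
eef_pos: [0.6337, 0.0369, 0.0209]
eef_rot: [2.173, 2.268, 0.001]
force: [-1.9, -0.2, 7.3]
grip_width: 0.369
grip_force: 29.8
```

```bash
python3 go.py .4667 -.0079 .115 -8.6 .4667 -.0079 .02 -8.6; python3 - <<'E'
from h import *
print(sensors.get_obs()['grip_force'])
a=np.vstack([imaging.snapshot(n)['img'][120:310,110:420,::-1] for n in('side','top')]);cv2.imwrite('pics/g2.png',cv2.resize(a,None,fx=1.55,fy=1.55))
E
```

```text
8.7 [0.6337 0.0369 0.0209] yaw 2.43 tilt 0.04 g 0.369
[ -37.7 -168.7  -94.2] turn 11.0
[ -37.7 -168.8    0.8] turn 11.0
29.807983338832855
```

View pics/g2.png

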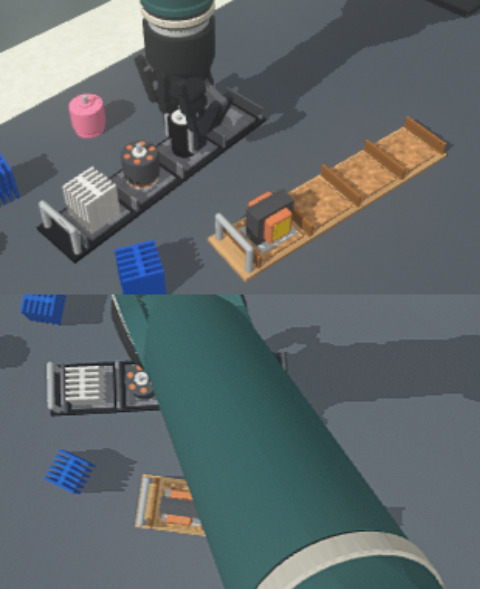

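The transformer stands in the handle place of the test rack, and the capacitor is gripped (31.5 mm). Next I'll carry the capacitor.

Emit:
carry_out:
  series:
    - [0,0,-25,0,20]
    - [0,0,-60,0,20]
    - [0,0,-90,0,20]
    - [-2,-8,-94,1,20]
    - [-10,-45,-94,3,20]
    - [-19,-85,-94,6,20]
    - [-28,-125,-94,8,20]
    - [-35,-155,-94,10,20]
    - [-37.5,-168.5,-94,11,20]
    - [-37.5,-168.5,-94,11,20]
    - [-37.5,-168.5,-94,11,20]
    - [-37.5,-168.5,-94,11,20]

```text
time_s: 10.3
eef_pos: [0.4676, -0.0072, 0.1142]
eef_rot: [2.381, 2.05, 0.001]
force: [0.8, 0.3, -0.4]
grip_width: 0.37
grip_force: 30.0
```

```bash
python3 go.py .4667 -.0079 .021 -8.6
```

```text
10.3 [ 0.4676 -0.0072  0.1142] yaw -8.53 tilt 0.05 g 0.37
[-0.9 -0.9 93.2] turn 0.1
```

Emit:
carry_out:
  series:
    - [-1,-1,30,0,20]
    - [-1,-1,60,0,20]
    - [-1,-1,80,0,20]
    - [-1,-1,88,0,20]
    - [-1,-1,92,0,20]
    - [-1,-1,93,0,20]
    - [-1,-1,93,0,20]
    - [-1,-1,93,0,50]
    - [-1,-1,93,0,80]
    - [-1,-1,93,0,85]
    - [-1,-1,80,0,85]
    - [-1,-1,40,0,85]

```text
time_s: 11.8
eef_pos: [0.4641, -0.0084, 0.0741]
eef_rot: [-2.379, -2.048, 0.004]
force: [0.9, 0.2, 0.2]
grip_width: 0.995
grip_force: 0.0
```

```bash
python3 go.py .631 .105 .13 2.4 .631 .105 .02 2.4
```

```text
11.8 [ 0.4641 -0.0084  0.0741] yaw -8.54 tilt 0.23 g 0.995
[136.9 148.  -56.5] turn -10.9
[136.9 148.4  53.5] turn -10.9
```

Emit:
carry_out:
  series:
    - [0,0,-40,0,85]
    - [5,5,-56,0,85]
    - [40,43,-56,-3,85]
    - [75,81,-56,-6,85]
    - [110,119,-56,-9,85]
    - [135,146,-56,-11,85]
    - [136,147,-56,-11,85]
    - [136,147,-10,-11,85]
    - [136,147,30,-11,85]
    - [136,147,48,-11,85]
    - [136,147,54,-11,85]
    - [136,147,54,-11,85]

```text
time_s: 13.3
eef_pos: [0.6317, 0.1041, 0.0213]
eef_rot: [2.173, 2.267, 0.002]
force: [-0.5, 0.0, 0.9]
grip_width: 0.993
grip_force: 0.0
```

Emit:
carry_out:
  series:
    - [0,0,0,0,65]
    - [0,0,0,0,35]
    - [0,0,0,0,30]
    - [0,0,0,0,30]
    - [0,0,0,0,30]
    - [0,0,0,0,30]
  squeeze: 35

```text
time_s: 14.05
eef_pos: [0.6317, 0.1042, 0.0213]
eef_rot: [2.173, 2.267, 0.001]
force: [-1.7, -1.4, 5.9]
grip_width: 0.48
grip_force: 35.5
```

```bash
python3 go.py .4563 -.0771 .13 -8.6; python3 - <<'E'
from h import *
a=imaging.snapshot('side')['img'][120:320,110:420,::-1];cv2.imwrite('pics/g3.png',cv2.resize(a,None,fx=2,fy=2))
E
```

```text
14.05 [0.6317 0.1042 0.0213] yaw 2.44 tilt 0.07 g 0.48
[-173.7 -182.8 -108.9] turn 11.0
```

View pics/g3.png

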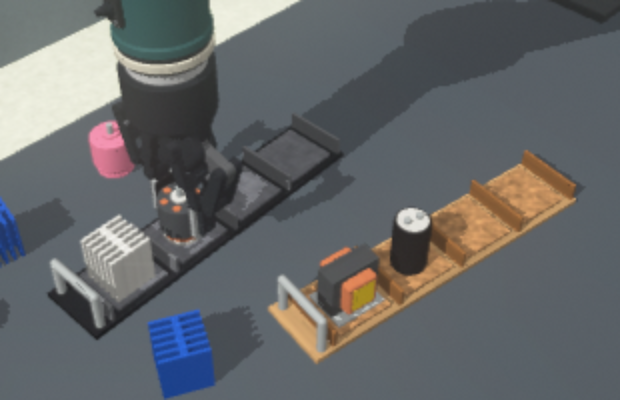

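The capacitor stands in the second place, and the motor is gripped (41 mm).

Emit:
carry_out:
  series:
    - [0,0,-30,0,30]
    - [0,0,-70,0,30]
    - [0,0,-105,0,30]
    - [-6,-6,-109,1,30]
    - [-36,-38,-109,3,30]
    - [-72,-76,-109,5,30]
    - [-108,-114,-109,7,30]
    - [-144,-152,-109,9,30]
    - [-168,-177,-109,11,30]
    - [-174,-183,-109,11,30]
    - [-174,-183,-109,11,30]
    - [-174,-183,-109,11,30]

```text
time_s: 15.6
eef_pos: [0.4564, -0.0765, 0.1291]
eef_rot: [-2.379, -2.051, -0.001]
force: [0.1, -0.5, -0.5]
grip_width: 0.477
grip_force: 35.9
```

```bash
python3 go.py .4563 -.0771 .022 -8.6
```

```text
15.6 [ 0.4564 -0.0765  0.1291] yaw -8.47 tilt 0.05 g 0.477
[-7.000e-01 -1.000e-01  1.071e+02] turn 0.1
```

Emit:
carry_out:
  series:
    - [0,0,40,0,30]
    - [0,0,75,0,30]
    - [0,0,95,0,30]
    - [0,0,103,0,30]
    - [0,0,107,0,30]
    - [0,0,107.5,0,30]
    - [0,0,107.5,0,30]
    - [0,0,107.5,0,60]
    - [0,0,107.5,0,85]
    - [0,0,107.5,0,85]
    - [0,0,95,0,85]
    - [0,0,55,0,85]

```text
time_s: 17.1
eef_pos: [0.4543, -0.0772, 0.0741]
eef_rot: [-2.378, -2.048, 0.004]
force: [0.7, -0.1, 0.7]
grip_width: 0.994
grip_force: 0.0
```

```bash
python3 go.py .6245 .176 .13 2.4 .6245 .176 .02 2.4
```

```text
17.1 [ 0.4543 -0.0772  0.0741] yaw -8.54 tilt 0.23 g 0.994
[275.7 130.5 -56.3] turn -10.9
[275.6 130.9  53.7] turn -10.9
```

Emit:
carry_out:
  series:
    - [0,0,-40,0,85]
    - [0,0,-56,0,85]
    - [50,24,-56,-2,85]
    - [105,50,-56,-5,85]
    - [160,76,-56,-8,85]
    - [215,102,-56,-11,85]
    - [262,124,-56,-11,85]
    - [275.5,130,-56,-11,85]
    - [275.5,130,-56,-11,85]
    - [275.5,130,-15,-11,85]
    - [275.5,130,25,-11,85]
    - [275.5,130,35,-11,85]

```text
time_s: 18.6
eef_pos: [0.6229, 0.1722, 0.0367]
eef_rot: [-2.175, -2.264, 0.009]
force: [-1.1, 0.4, -0.0]
grip_width: 0.999
grip_force: 0.0
```

Emit:
carry_out:
  series:
    - [0,0,10,0,85]
    - [0,0,18,0,85]
    - [0,0,18,0,85]
    - [0,0,18,0,60]
    - [0,0,18,0,35]
    - [0,0,18,0,30]
    - [0,0,18,0,30]
    - [0,0,18,0,30]
    - [0,0,18,0,30]

```text
time_s: 19.73
eef_pos: [0.6257, 0.1758, 0.0218]
eef_rot: [2.173, 2.268, 0.001]
force: [-0.0, -0.7, 4.5]
grip_width: 0.464
grip_force: 36.1
```

```bash
python3 go.py .4458 -.1463 .13 -8.6
```

```text
19.725 [0.6257 0.1758 0.0218] yaw 2.44 tilt 0.06 g 0.464
[-314.1 -193.3 -108.4] turn 11.0
```

Emit:
carry_out:
  series:
    - [0,0,-40,0,30]
    - [0,0,-90,0,30]
    - [-5,-3,-108,0,30]
    - [-40,-25,-108,1,30]
    - [-85,-52,-108,3,30]
    - [-135,-83,-108,5,30]
    - [-185,-114,-108,7,30]
    - [-235,-145,-108,9,30]
    - [-280,-172,-108,11,30]
    - [-307,-189,-108,11,30]
    - [-314,-193,-108,11,30]
    - [-314,-193,-108,11,30]

```text
time_s: 21.22
eef_pos: [0.4454, -0.1462, 0.1288]
eef_rot: [-2.381, -2.048, 0.0]
force: [0.1, -0.1, -0.8]
grip_width: 0.464
grip_force: 35.7
```

Emit:
carry_out:
  series:
    - [0,0,0,0,30]
    - [0,0,0,0,30]

```text
time_s: 21.48
eef_pos: [0.4463, -0.1451, 0.1292]
eef_rot: [-2.378, -2.052, -0.001]
force: [0.3, 0.3, -0.4]
grip_width: 0.464
grip_force: 35.7
```

```bash
python3 go.py .4458 -.1463 .0225 -8.6
```

```text
21.475 [ 0.4463 -0.1451  0.1292] yaw -8.43 tilt 0.03 g 0.464
[ -1.3  -0.3 106.7] turn 0.2
```

Emit:
carry_out:
  series:
    - [-1,0,40,0,30]
    - [-1,0,75,0,30]
    - [-1,0,95,0,30]
    - [-1,0,103,0,30]
    - [-1,0,106,0,30]
    - [-1,0,107,0,30]
    - [-1,0,107,0,30]
    - [-1,0,107,0,60]
    - [-1,0,107,0,85]
    - [-1,0,107,0,85]
    - [-1,0,95,0,85]
    - [-1,0,55,0,85]

```text
time_s: 22.98
eef_pos: [0.4443, -0.1468, 0.074]
eef_rot: [-2.378, -2.048, 0.003]
force: [0.3, 0.4, 0.4]
grip_width: 0.994
grip_force: 0.0
```

Emit:
carry_out:
  series:
    - [0,0,-50,0,85]
    - [0,0,-100,0,85]
    - [-60,0,-100,0,85]
    - [-120,0,-100,0,85]
    - [-180,0,-100,0,85]
    - [-240,0,-100,0,85]
    - [-300,0,-100,0,85]
    - [-300,0,-100,0,85]
    - [-300,0,-100,0,85]

```text
time_s: 24.1
eef_pos: [0.4011, -0.4432, 0.1745]
eef_rot: [-2.38, -2.049, -0.001]
force: [0.5, 0.8, -0.2]
grip_width: 0.997
grip_force: 0.0
```

```bash
sed -i 's/\.460,-\.0425/.4615,-.0425/; s/\.6285,\.0708/.6305,.0708/' ov.py; python3 ov.py 2
```

```text
(no output)
```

View pics/ov_top2.png

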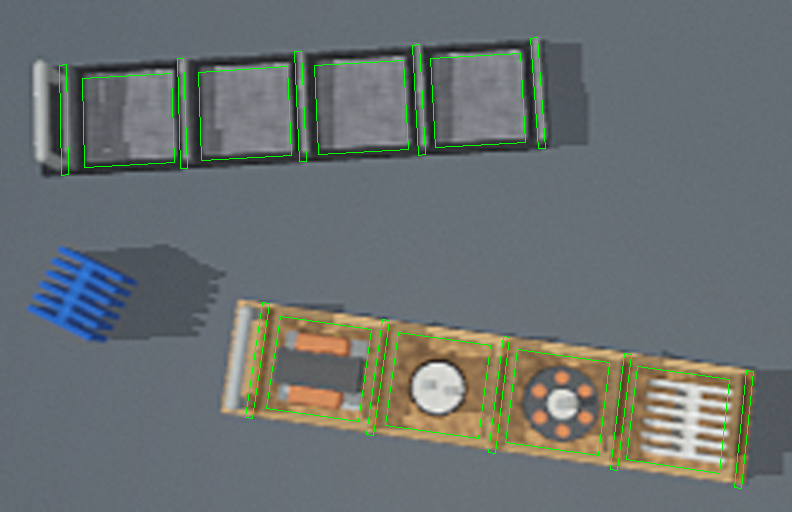

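View pics/ov_side2.png

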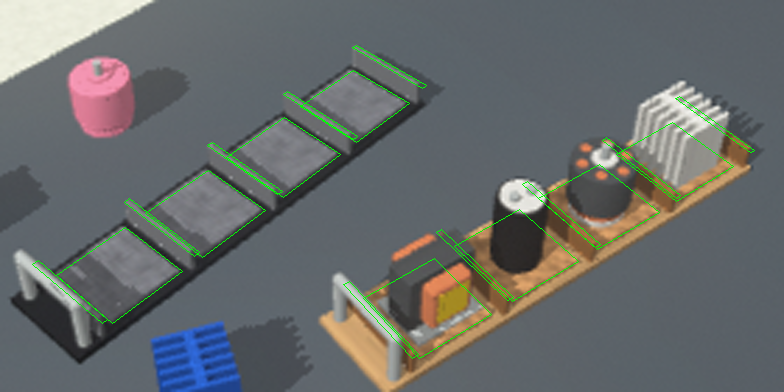

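All four parts stand upright in the mirrored places. I'll check their centring numerically before handing in.

```bash
python3 - <<'E'
from h import *
s=imaging.snapshot('top')
th=np.radians(-8.6);R=np.array([[np.cos(th),-np.sin(th)],[np.sin(th),np.cos(th)]])
for p,z in(((319,369),.054),((438,387),.062),((562,403),.053),((685,420),.056)):
    w=plane(s,np.array(p)/3.3+[129.5,144.5],z)[0,:2];print((R.T@(w-[.4615,-.0425])*1000).round(1))
E
```

```text
[  0.2 101.6]
[-0.4 35. ]
[  0.2 -33.9]
[   0.4 -101.4]
```

```bash
python3 -c "
from workcell import job_done
print(job_done())"
```

```text
the job is handed in; nothing more can be done
None
```

The job is handed in: all four parts were moved to the test rack in reverse order and released upright, within about 4 mm of their place centres by the last top-view measurement, though the hand-in call returned no verdict.

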